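# Hardness check on the hammer head in the vice

### The arm

A 6-joint arm with a two-finger parallel gripper is mounted at the origin on the work surface. World frame = base frame: x ahead of the robot, y to its left, z up, the work surface at z = 0. Lengths are in m, angles in degrees, forces in N, time in s.
With the tool pointing down it reaches from about 0.325 to 0.9 m from the base axis. Payload 3.5 kg.
Tool frame: the origin (TCP) lies on the mounting face of the last link; the fingertips stand 173 mm ahead of it and the grasp point (between the pads) lies 155 mm ahead of it; z points along the fingers, y is the line along which they close (so a half turn about z gives the same grasp; the last joint's range is limited). The gripper opens to 85 mm and grips with 20 to 120 N. Pads are 22 mm wide; open, the fingers measure 114 mm over their backs; the gripper's body (76 mm by 85 mm) begins 54 mm behind the grasp point. The pads swing forward as they close: fully open they stand 13 mm farther back than shut.
Start: joints at [70.336, 15.837, -1.513, 72.651, 0, 84.076], TCP at [0.148, 0.607, 0.405] pointing down, gripper open.
Joint ranges: [-178.77, 178.77], [-48.84, 107.48], [-61.69, 71.31], [-111.58, 123.2], [-90, 87.43], [-180, 180]. Speed limits (degrees/s): [147.25, 147.25, 180, 180, 180, 180].

### API

Orientations are given as [roll, pitch, yaw] about the fixed x, y, z axes, in that order (R = Rz(yaw) Ry(pitch) Rx(roll)).
In Python, from bench import arm gives the robot as it stands. Calls block until the motion is done:
- arm.move_ptp(position, orientation): joint-space move of the TCP to a pose.
- arm.move_linear(position, vel=0.15, rot=None, threshold=None): straight line of the TCP; rot=None keeps the orientation; vel is the mean speed in m/s. With threshold (N) it stops when the force on the tool has changed by that much, and returns True; else False.
- arm.goto_joints(angles): joint-space move.
- arm.set_gripper(opening, effort=None): finger opening in m; effort is the grip in N (None keeps the last); returns when the fingers have stopped.
- arm.wait(seconds).
- arm.inverse_kinematics(position, orientation): joint angles nearest the present ones, or None.
- arm.state(): the state.
- arm.get_image(name): name is "scene" or "top" or "wrist"; returns a dict with "pixels" (420x560x3 uint8, red, green, blue), "depth" (420x560 float32, m along the optical axis (not along the pixel's ray), 0 where there is no reading), "camera_matrix" (3x3 intrinsics, pixels), "k1" (the pictures are not rectified: a ray, as slopes to the right and down, at radius r is drawn at 1 + k1 r^2 times it, then the intrinsics apply), "extrinsics" (4x4, takes a point from world to camera coordinates); the wrist camera has in their place "tool_from_camera" (4x4, takes a point from camera to tool coordinates, whose origin is the TCP and whose axes are the flange's). Camera axes: x right, y down, z forward; pixel columns grow to the right and rows downward; lengths in m; the calibration is good to about 2 mm. A picture is of the moment at which its call begins: read the wrist's pose just before it.
A pose or a line that the arm cannot do raises arm.MotionError and nothing moves.
- arm.sign_off(): hands the job in; it is judged then, once.
The state is a dict: "clock": time; "joints": joint angles; "dq": joint speeds; "effort": joint torques, N m; "position": TCP position; "orientation": TCP orientation; "force": force on the tool from outside, world axes, zero at the start; "wrist_torque": the same for the moment, N m; "finger_gap": finger opening in m; "grasp_force": force on a finger pad.
Only numpy, scipy, OpenCV 4.12 (cv2) and the standard library are available. Lean on these libraries where they do the work, as an engineer would, in place of code of your own. Each camera call takes 0.05 s, during which the arm holds its last target. There are 200 camera calls.

### The job

Take the pen-shaped hardness tester out of its leaning dock and check whichever of the three hammer heads is clamped in the vice: set the tester upright, square on the middle of the bright ground spot on top of that head, and press gently until its sprung nose is pushed about half-way in (about 9 N). Finish while still holding it there, steady, with the fingers gripping the tester; leave the other heads, the reference block and the spanner where they are.

Things in the scene. Friction and masses are not known exactly. Their poses are not given: they have to be found in the camera images.
- tester_grip (a point): point to grip on the handle of the grey pen-type hardness tester (140 mm long in all), on its axis, 30 mm below its top end. z axis: along the tester to its top end. The handle is a bar 30 (x) x 26 (y) x 104 mm, from 30 mm above to 74 mm below here; grip it across y (plain sides; display on the -x side). The end of the unpressed nose is 110 mm below here, on the axis
- tester: the same tester, 0.13 to 0.2 kg, axes as above; origin at the end of the unpressed nose. From its lower end: steel nose 8 mm thick with a flat end, 14 mm long; aluminium collar widening from 13 to 20 mm, 22 mm long; then the handle. At the start it stands in the dock, its top leaning 20 degrees from vertical towards the dock's -x
- nose_tip (a point): the centre of the flat end of the tester's nose, which is set on the spot; z axis along the tester towards its top
- nose (a joint): how far the sprung nose is pushed into the tester, m: 0 is fully out, 0.010 fully in. The spring pushes back with 4 N at first contact plus 1 N for each mm: 9 N when half-way in, 14 N just before the stop
- dock: desk dock of black plastic, fixed. Origin: centre of the underside of its 120 x 90 x 10 mm base, z up. Its socket (33 x 29 mm inside, walls 4 mm) leans 20 degrees, top towards -x, and holds the lowest 66 mm of the tester, 1.5 mm play at each side; draw the tester out along its own axis by 60 mm. The nose's end sits at x = +20 mm, 20 mm above the bench
- vice: blue machine vice, fixed; screw and 100 mm tommy bar towards its -x, reaching 160 mm. Origin: on the bench, under the middle of the gap between the steel jaws; z up. The jaws, 86 mm wide along y, stand 70 mm high from x = +-20 mm outwards. The clamped head stands on the vice's bed, 30 mm above the bench, within 12 mm of the origin seen from above
- board: wooden board 150 x 85 x 30 mm, fixed beyond (+x of) the vice; the two waiting heads stand on it. Origin: centre of its underside
- head_short: shortest club-hammer head, no handle, dark forged steel, standing on one striking face: 40 x 40 mm over the cheeks, 86 mm tall, round faces 33 mm wide. Origin: centre of its underside, z up, jaws grip it along x, handle eye along y. In the middle of its top face a spot 16 mm across is ground bright. About 0.9 kg, loose
- head_medium: middle club-hammer head, no handle, dark forged steel, standing on one striking face: 40 x 40 mm over the cheeks, 101 mm tall, round faces 33 mm wide. Origin: centre of its underside, z up, jaws grip it along x, handle eye along y. In the middle of its top face a spot 16 mm across is ground bright. About 1.05 kg, loose
- head_long: longest club-hammer head, no handle, dark forged steel, standing on one striking face: 40 x 40 mm over the cheeks, 116 mm tall, round faces 33 mm wide. Origin: centre of its underside, z up, jaws grip it along x, handle eye along y. In the middle of its top face a spot 16 mm across is ground bright. About 1.25 kg, loose
- ref_block: round steel hardness reference block, 65 mm across, 16 mm high, loose on the bench; origin: centre of its underside. Not used
- spanner: open-ended spanner, 160 mm long, lying loose on the bench; origin: under its middle. Not used
There are look-alikes about, which are no part of the job. Leave any blue or green look-alike of the tester alone.

How it is judged:
By the outcome, as a careful person would: the job done as asked, in the order asked, and still so for the second after the job is handed in, while the arm keeps its last pose, push and grip.
It also fails if it takes over 40 s, if anything falls off the work surface, if the arm or the gripper's body presses on something with over 40 N, if the wrist force passes 120 N, or if a joint passes its speed limit or range.

## Working session

There is one attempt and no reset: what is moved stays moved. The work goes in short steps, each a Python script; the robot and the scene stay as the last script left them, time stands still between calls to the robot, and variables do not carry over. Pictures are saved under pics/ and viewed, at most 10 in all, crops included, and the job is handed in when it is done.

```bash
mkdir -p pics; ls
python3 - <<'E'
from bench import arm
import numpy as np, cv2
for n in ["scene","top"]:
    d=arm.get_image(n); np.savez(n+".npz",**d)
    cv2.imwrite(f"pics/{n}0.png",cv2.resize(d["pixels"][:,:,::-1],(800,600)))
    print(n,d["camera_matrix"].tolist(),d["k1"],d["extrinsics"].round(3).tolist())
print(arm.state())
E
```

```text
pics
scene [[438.86079129305824, 0.0, 275.1921219929809], [0.0, 438.86079129305824, 206.78878738933997], [0.0, 0.0, 1.0]] -0.09175353084360743 [[0.15, 0.989, 0.011, 0.01], [0.742, -0.106, -0.663, -0.413], [-0.654, 0.108, -0.749, 1.552], [0.0, 0.0, 0.0, 1.0]]
top [[461.6348452799091, 0.0, 282.94993083156675], [0.0, 461.6348452799091, 201.38354466945208], [0.0, 0.0, 1.0]] -0.11273432210048392 [[0.023, -0.999, 0.022, -0.125], [-0.997, -0.024, -0.068, 0.603], [0.069, -0.021, -0.997, 1.111], [0.0, 0.0, 0.0, 1.0]]
{'clock': 0.1, 'joints': array([ 7.03366979e+01,  1.58768655e+01, -1.59049491e+00,  7.26532239e+01,
       -6.83975018e-04,  8.40748273e+01]), 'dq': array([-0.01911995, -0.03028354,  0.0670332 ,  0.03825801,  0.0316696 ,
       -0.00849067]), 'effort': array([ 3.64250745e-04, -4.46706355e+01,  2.96129912e+01,  8.45784583e-03,
       -1.24133708e-04,  1.90698410e-05]), 'position': array([0.14832383, 0.60676926, 0.40363484]), 'orientation': array([-1.79879989e+02, -1.17675388e-02,  1.66261859e+02]), 'force': array([0.48197836, 0.2584925 , 0.03950499]), 'wrist_torque': array([ 0.01018833, -0.00962515,  0.02024911]), 'grasp_force': 0.0, 'finger_gap': 0.08521954151792968}
```

View pics/scene0.png

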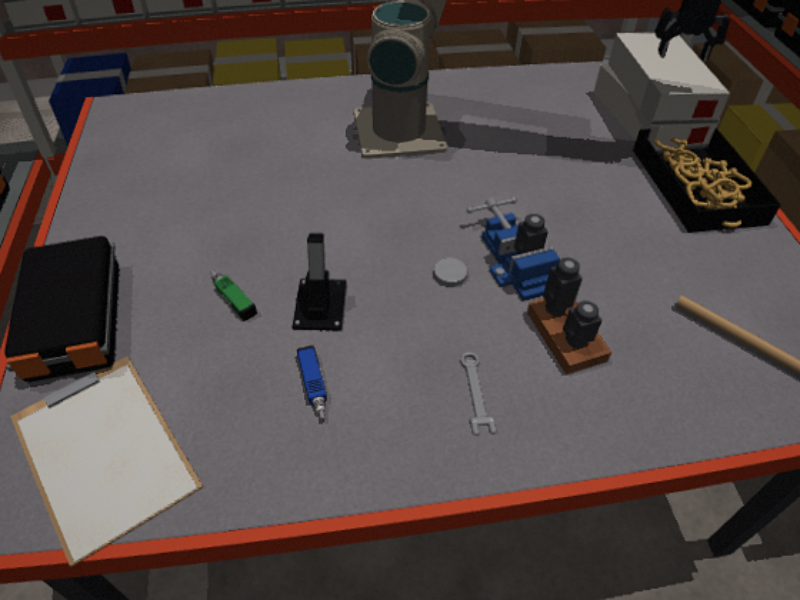

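View pics/top0.png

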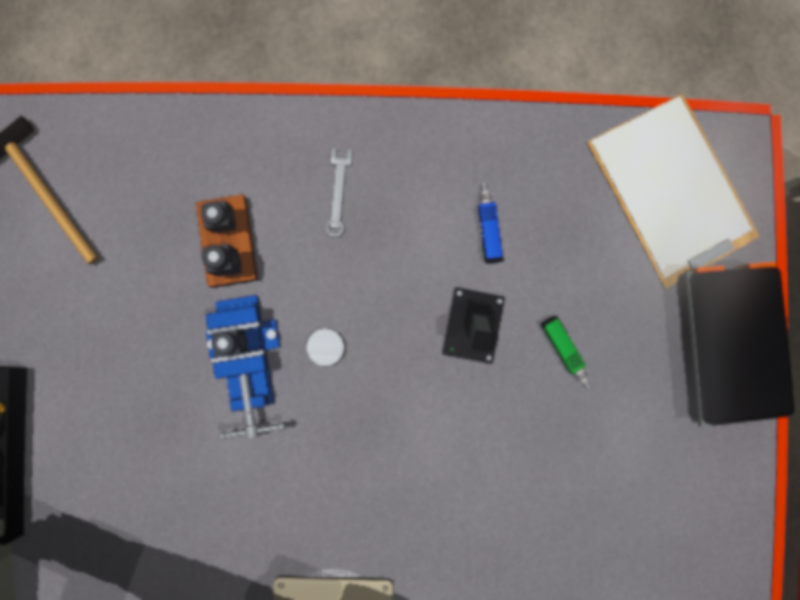

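The scene view shows the tester leaning in the black dock at about (316,270), with its top towards the robot. The clamped head is in the vice at (533,230), and the two waiting heads are on the board at (565,285) and (583,322). The top view shows the dock at (475,325), the clamped head's bright spot at about (224,343), and the waiting heads at (213,213) and (220,258).

```bash
cat > h.py <<'E'
import numpy as np, cv2
def T_cw(d,T_wt=None):
    return np.linalg.inv(d["extrinsics"]) if T_wt is None else T_wt@d["tool_from_camera"]
def rays(d,uv):
    k=np.array([float(d["k1"]),0,0,0,0])
    return cv2.undistortPoints(np.asarray(uv,float).reshape(-1,1,2),d["camera_matrix"],k).reshape(-1,2)
def cloud(d,T_wt=None):
    h,w=d["depth"].shape; v,u=np.mgrid[:h,:w]
    r=rays(d,np.c_[u.ravel(),v.ravel()]); z=d["depth"].ravel()
    p=np.c_[r*z[:,None],z]; M=T_cw(d,T_wt)
    P=p@M[:3,:3].T+M[:3,3]; P[z<=0]=np.nan
    return P.reshape(h,w,3)
def plane(d,uv,z,T_wt=None):
    M=T_cw(d,T_wt); r=rays(d,uv); D=np.c_[r,np.ones(len(r))]@M[:3,:3].T
    return M[:3,3]+D*((z-M[2,3])/D[:,2])[:,None]
E
python3 - <<'E'
from h import *
np.set_printoptions(precision=4,suppress=True)
D={n:dict(np.load(n+".npz")) for n in ["scene","top"]}
for n,d in D.items():
    P=cloud(d); px=d["pixels"].astype(int); hsv=cv2.cvtColor(d["pixels"],cv2.COLOR_RGB2HSV)
    print(n)
    if n=="top": boxes=dict(dock=(305,195,360,260),vice=(140,200,210,310),board=(130,130,185,203))
    else: boxes=dict(dock=(200,155,250,235),vice=(325,140,400,212),board=(365,175,430,262))
    for k,(a,b,c,e) in boxes.items():
        Q=P[b:e,a:c]; m=Q[...,2]>0.004
        q=Q[m]; print(k,m.sum(),"zmax pct",np.nanpercentile(q[:,2],[50,90,99]), "bench z",np.nanmedian(Q[~m][:,2]))
        if k=="dock":
            for lo,hi in ((.075,.09),(.09,.105),(.105,.12),(.12,.135),(.135,.15),(.15,.17)):
                s=q[(q[:,2]>lo)&(q[:,2]<hi)]
                if len(s): print(lo,len(s),s.mean(0),s.min(0),s.max(0))
            mm=((np.abs(Q[...,2]-.01)<.006)).astype(np.uint8)
            uv=np.argwhere((hsv[b:e,a:c,2]<60))[:,::-1]+[a,b]
            W=plane(d,uv,.01)[:,:2]
            print("rect",cv2.minAreaRect(Q[mm>0][:,:2].astype(np.float32)))
        else:
            for lo,hi in ((.10,.122),(.122,.138),(.138,.155)):
                s=(Q[...,2]>lo)&(Q[...,2]<hi)
                nc,lab,st,ce=cv2.connectedComponentsWithStats(s.astype(np.uint8))
                for i in range(1,nc):
                    if st[i,4]>8: w=Q[lab==i]; print(lo,st[i,4],ce[i]+[a,b],w.mean(0))
E
```

```text
scene
dock 1597 zmax pct [0.0233 0.1303 0.1545] bench z -0.0004321332963027613
0.075 144 [ 0.5618 -0.2311  0.0831] [ 0.5329 -0.2519  0.075 ] [ 0.5777 -0.2116  0.0899]
0.09 71 [ 0.5521 -0.2308  0.0975] [ 0.5301 -0.248   0.0901] [ 0.5632 -0.2147  0.105 ]
0.105 61 [ 0.5484 -0.2296  0.1125] [ 0.5313 -0.2431  0.1058] [ 0.5553 -0.2144  0.1196]
0.12 69 [ 0.5425 -0.2282  0.1273] [ 0.526  -0.2416  0.1207] [ 0.5494 -0.2146  0.1348]
0.135 79 [ 0.5334 -0.2277  0.1434] [ 0.5094 -0.242   0.1351] [ 0.5452 -0.2126  0.15  ]
0.15 61 [ 0.5291 -0.2272  0.1533] [ 0.515  -0.2405  0.1501] [ 0.5386 -0.2134  0.1582]
rect ((0.4895007908344269, -0.2340959906578064), (0.11262401193380356, 0.248575359582901), 89.66714477539062)
vice 2844 zmax pct [0.0631 0.1244 0.146 ] bench z -0.001055765531517927
0.1 152 [372.1645 162.0855] [0.5211 0.1673 0.11  ]
0.1 106 [391.     197.9151] [0.6526 0.1744 0.1114]
0.122 123 [373.8211 154.7805] [0.5134 0.1709 0.1285]
0.122 93 [392.3226 192.3333] [0.6494 0.1754 0.1277]
0.138 101 [395.2871 185.4059] [0.6434 0.1812 0.1447]
board 3317 zmax pct [0.0516 0.1176 0.1464] bench z -0.00081
[... 789 characters left out ...]
1502] [ 0.5352 -0.2147  0.1596]
rect ((0.5475829839706421, -0.23565691709518433), (0.15730741620063782, 0.13577553629875183), 1.048319697380066)
vice 3472 zmax pct [0.0512 0.075  0.1328] bench z 0.0002540765534981837
0.1 102 [161.7549 240.1373] [0.5055 0.1614 0.1128]
0.1 12 [149.1667 234.1667] [0.5181 0.1908 0.1118]
0.122 202 [155.7376 240.0446] [0.5057 0.1705 0.1311]
board 2255 zmax pct [0.0322 0.1395 0.1483] bench z -5.476141467986029e-05
0.1 270 [149.5333 149.4222] [0.7111 0.1984 0.1122]
0.1 39 [160.9744 181.7949] [0.6374 0.1686 0.1121]
0.1 14 [150.5    190.2857] [0.6175 0.192  0.111 ]
0.122 94 [154.883  182.5106] [0.6339 0.1787 0.1268]
0.138 232 [149.7629 179.2759] [0.6388 0.1854 0.1458]
```

Run:
```python
import numpy as np,cv2
s=np.load("scene.npz")["pixels"][:,:,::-1]; t=np.load("top.npz")["pixels"][:,:,::-1]
a=cv2.resize(s[150:240,190:260],None,fx=5.5,fy=5.5)[:495,:385]
b=cv2.resize(t[190:265,300:365],None,fx=6,fy=6)
o=np.zeros((500,790,3),np.uint8);o[:a.shape[0],:a.shape[1]]=a;o[:b.shape[0],395:395+b.shape[1]]=b
cv2.imwrite("pics/dock.png",cv2.convertScaleAbs(o,alpha=1.6))
```

```text
(no output)
```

View pics/dock.png

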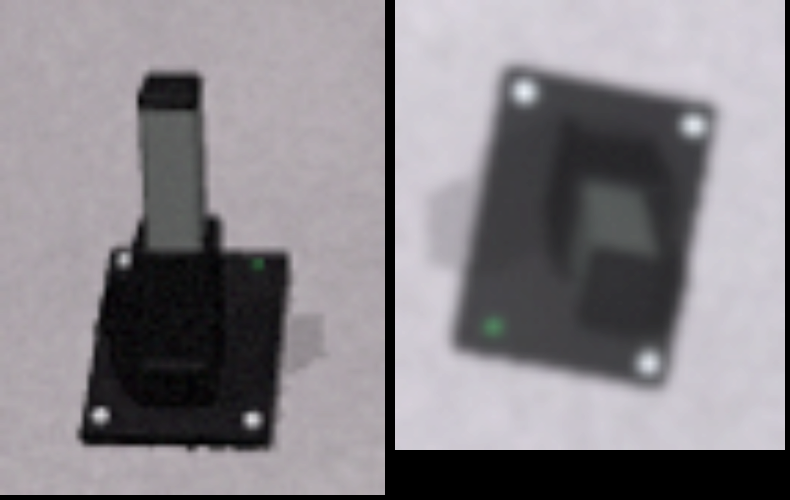

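The crop shows the dock base with all four corners, and the tester's black end cap leaning towards the robot. By depth, the clamped head's top is at z = 0.131, so it is the medium head, near (0.509, 0.171). The long head's top is at 0.146 and the short head's at 0.116, which accounts for all three. Next I compute the dock pose and go above it.

```bash
cat >> h.py <<'E'
from scipy.spatial.transform import Rotation as Ro
def Twt(s):
    T=np.eye(4); T[:3,:3]=Ro.from_euler("xyz",s["orientation"],degrees=True).as_matrix(); T[:3,3]=s["position"]; return T
def tool_R(axis,xdir):   # tool z = -axis (tester z), tool x along xdir
    z=-np.asarray(axis)/np.linalg.norm(axis); x=xdir-z*np.dot(xdir,z); x/=np.linalg.norm(x)
    return np.c_[x,np.cross(z,x),z]
def rpy(R): return Ro.from_matrix(R).as_euler("xyz",degrees=True)
def shot(arm,name,png=None):
    s=arm.state(); d=arm.get_image(name); np.savez(name+".npz",**d)
    if name=="wrist": np.save("wristT.npy",Twt(s))
    if png: cv2.imwrite("pics/"+png,d["pixels"][:,:,::-1])
    return d,Twt(s)
E
python3 - <<'E'
from h import *
from bench import arm
np.set_printoptions(precision=4,suppress=True)
C=dict(top=np.array([(508-395,68),(715-395,103),(665-395,388),(455-395,348)])/6+[300,190],
 scene=np.array([(270,445),(82,440),(110,253),(290,253)])/5.5+[190,150])
for n,uv in C.items():
    d=dict(np.load(n+".npz")); W=plane(d,uv-.4,.01)
    e=[W[(i+1)%4]-W[i] for i in range(4)]
    print(n,W[:,:2],W.mean(0),[np.linalg.norm(v) for v in e],
     [np.degrees(np.arctan2(*v[:2][::-1])) for v in e])
    # tester grey face & cap from depth: axis-fit of points above the socket
    P=cloud(d); m=(P[...,2]>.1)&(abs(P[...,0]-.54)<.06)&(abs(P[...,1]+.23)<.04)
    q=P[m];
E
```

```text
top [[ 0.6098 -0.1996]
 [ 0.5974 -0.2862]
 [ 0.4791 -0.2671]
 [ 0.4938 -0.1799]] [ 0.545  -0.2332  0.01  ] [np.float64(0.08746684870437192), np.float64(0.1198470392422437), np.float64(0.0884732040783628), np.float64(0.11771331135441516)] [np.float64(-98.19360279880136), np.float64(170.83776185718497), np.float64(80.41067290376792), np.float64(-9.6569651564218)]
scene [[ 0.6196 -0.1984]
 [ 0.6044 -0.2847]
 [ 0.4873 -0.2655]
 [ 0.4999 -0.1769]] [ 0.5528 -0.2314  0.01  ] [np.float64(0.0875939924482022), np.float64(0.11867897254220532), np.float64(0.08951459066082264), np.float64(0.12162630790456365)] [np.float64(-100.00629536576056), np.float64(170.7171488435873), np.float64(81.88624402025881), np.float64(-10.182155615345795)]
```

```bash
cat >> h.py <<'E'
def dockframe(o,yaw):
    y=np.radians(yaw); xd=np.array([np.cos(y),np.sin(y),0]); a=np.radians(20)
    ax=-np.sin(a)*xd+np.array([0,0,np.cos(a)]); nose=np.r_[o,0]+.02*xd+[0,0,.02]
    return xd,ax,nose,nose+.11*ax
E
python3 - <<'E'
from h import *
from bench import arm
np.set_printoptions(precision=3,suppress=True)
xd,ax,nose,g=dockframe([.548,-.232],-9.4)
for sgn in (1,-1):
    R=tool_R(ax,sgn*xd); print(sgn,rpy(R),[arm.inverse_kinematics(g+ax*k,rpy(R)) for k in (.275,.155)])
    M=R@np.load("top.npz")["extrinsics"][:3,:3] if 0 else None
# choose the sign with last joint nearest centre
best=min((1,-1),key=lambda s:abs((arm.inverse_kinematics(g+ax*.275,rpy(tool_R(ax,s*xd))) if arm.inverse_kinematics(g+ax*.275,rpy(tool_R(ax,s*xd))) is not None else [999]*6)[5]))
R=tool_R(ax,best*xd); print(best)
arm.move_ptp(g+ax*.275,rpy(R)); arm.wait(.3)
d,T=shot(arm,"wrist","w1.png"); print(arm.state()["clock"],d["tool_from_camera"],d["camera_matrix"])
E
```

```text
1 [180.  -20.   -9.4] [array([-35.759,  -4.282, -28.353,  47.866,   8.734, 155.032]), array([-33.594,   6.476, -32.594,  32.564,   8.058, 157.111])]
-1 [-180.    20.   170.6] [array([-35.759,  -4.282, -28.353,  47.866,   8.734, -24.968]), array([-33.594,   6.476, -32.594,  32.564,   8.058, -22.889])]
-1
3.5917 [[ 0.    -0.947 -0.322  0.084]
 [ 1.    -0.     0.    -0.001]
 [-0.    -0.322  0.947  0.029]
 [ 0.     0.     0.     1.   ]] [[321.308   0.    281.014]
 [  0.    321.308 206.667]
 [  0.      0.      1.   ]]
```

View pics/w1.png

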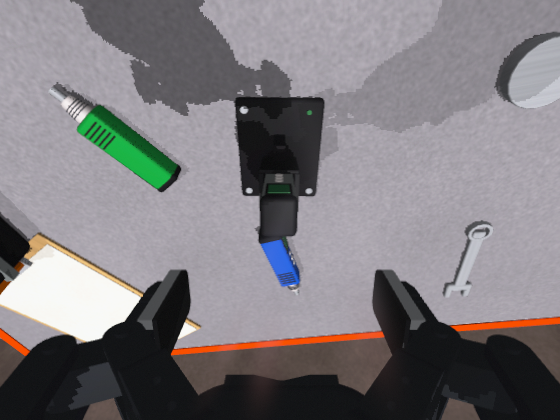

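The wrist view shows the tester's black end cap at about (279,213), between the open fingers, with the green display on the robot side and the dock base behind it at (280,145). I'll measure the cap in the tool frame, and the base by rays.

Run:
```python
from h import *
np.set_printoptions(precision=4,suppress=True)
d=dict(np.load("wrist.npz")); T=np.load("wristT.npy"); P=cloud(d,T)
q=P.reshape(-1,3); L=((q-T[:3,3])@T[:3,:3]).reshape(P.shape)   # tool coords
m=(abs(L[...,0])<.04)&(abs(L[...,1])<.03)&(L[...,2]>.2)&(L[...,2]<.32)
hist,e=np.histogram(L[m][:,2],bins=24,range=(.2,.32)); print(hist,"zt from",e[0],"expected top .245")
top=L[m&(L[...,2]<np.percentile(L[m][:,2],1)+.006)]
print("cap top",len(top),top.mean(0),top.min(0),top.max(0),cv2.minAreaRect(top[:,:2].astype(np.float32)))
# dock base corners by mask
dark=(d["pixels"].max(2)<60)&(abs(P[...,2]-.01)<.012); dark[:90]=0;dark[205:]=0;dark[:,:225]=0;dark[:,335:]=0
v,u=np.nonzero(dark); W=plane(d,np.c_[u,v],.01,T)[:,:2].astype(np.float32)
print("base",len(W),cv2.minAreaRect(W),P[100:190,245:320,2][::15,::15])
```

```text
[   0    0    0    0    0    0    0    0 1374  151   83   54   62   57
   48   42   20   56   35   47   37   32   39  417] zt from 0.2 expected top .245
cap top 1488 [ 0.005  -0.0026  0.243 ] [-0.0109 -0.0162  0.2401] [0.0192 0.0107 0.2472] ((0.004069248214364052, -0.002792668528854847), (0.026889776811003685, 0.03018251433968544), 89.52273559570312)
base 6017 ((0.5418508052825928, -0.2342110574245453), (0.08848500996828079, 0.12092465907335281), 80.02056121826172) [[0.0109 0.0088 0.0094 0.0082 0.0088]
 [0.011  0.0112 0.0116 0.0113 0.01  ]
 [0.0104 0.0111 0.0106 0.011  0.0103]
 [0.0106 0.0101 0.0352 0.0112 0.0107]
 [   nan 0.0099 0.0347 0.0336 0.0105]
 [0.0105 0.0785 0.0841 0.0816 0.0103]]
```

The cap measures 27 x 30 mm and the base 121 x 88 mm, both as given. The dock yaw is -10°, and the cap centre is 4 mm and -3 mm off the tool axis. I'll correct for that, descend along the axis and grip.

Run:
```python
from h import *
from bench import arm
np.set_printoptions(precision=4,suppress=True)
T=np.load("wristT.npy"); xd,ax,nose,g=dockframe([.5425,-.2345],-9.9)
R=tool_R(ax,-xd); off=T[:3,3]+T[:3,:3]@[.0041,-.0028,.2425]   # cap-top centre, world
print("cap",off,"from base:",nose+.14*ax)
p=off+ax*(-.03+.155)
arm.move_linear(p+ax*.06,vel=.2,rot=rpy(R))
f0=arm.state()["force"]
print(arm.move_linear(p,vel=.1,threshold=12)); arm.wait(.2)
s=arm.state(); print(s["clock"],s["position"]-p,s["force"]-f0)
arm.set_gripper(0.0,effort=60); arm.wait(.3)
s=arm.state(); print(s["clock"],s["finger_gap"],s["grasp_force"],s["force"]-f0,s["wrist_torque"])
np.save("ax.npy",ax);np.save("f0.npy",f0)
```

```text
cap [ 0.5155 -0.2292  0.1525] from base: [ 0.515  -0.2297  0.1516]
False
4.9833 [ 0.0002 -0.0002  0.0009] [ 0.129  -0.6726 -0.5977]
5.8583 0.025447098285641394 58.88492524623871 [-1.5738  1.1962  3.4547] [0.3566 0.5198 0.0951]
```

Gripped with a 25.4 mm gap and 59 N. Next I draw it out along its axis, then hover upright above the clamped head and look.

Run:
```python
from h import *
from bench import arm
np.set_printoptions(precision=4,suppress=True)
ax=np.load("ax.npy"); p=arm.state()["position"]
arm.move_linear(p+ax*.085,vel=.1)
s=arm.state(); print(s["clock"],s["finger_gap"],s["force"]-np.load("f0.npy"))
h=np.array([.508,.171]); r=np.r_[-h/np.linalg.norm(h),0]; R=tool_R([0,0,1],r)
arm.move_ptp(np.r_[h,.131+.265+.04],rpy(R)); arm.wait(.4)
d,T=shot(arm,"wrist","w2.png"); 
for n in("top","scene"): shot(arm,n)
s=arm.state();print(s["clock"],s["position"],s["orientation"],s["joints"],s["finger_gap"])
a=np.load("scene.npz")["pixels"][90:210,310:430,::-1];b=np.load("top.npz")["pixels"][190:290,110:210,::-1]
w=d["pixels"][90:330,190:370,::-1]
o=[cv2.resize(x,None,fx=500/x.shape[0],fy=500/x.shape[0]) for x in (w,a)]
cv2.imwrite("pics/c2.png",cv2.resize(np.hstack(o),(800,456)))
```

```text
6.8583 0.024856084805095317 [-0.6724 -0.5682 -3.4206]
8.9083 [0.508  0.1709 0.436 ] [-179.9983    0.0038 -161.4103] [11.6774  5.9125 -9.8152 74.2683 -0.0013 -6.9123] 0.02564342122299094
```

View pics/c2.png

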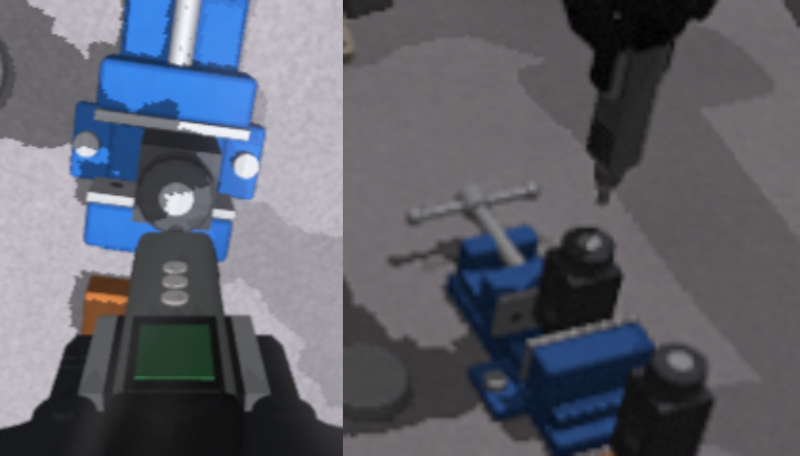

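The left half shows the wrist view: the handle face upright with the bright spot just beyond it, at about (177,202) in the crop. The right half shows the nose above the clamped head. I'll measure the handle's tilt from the face plane and the spot by rays.

```bash
cat > meas.py <<'E'
from h import *
np.set_printoptions(precision=4,suppress=True)
d=dict(np.load("wrist.npz")); T=np.load("wristT.npy"); P=cloud(d,T)
L=((P.reshape(-1,3)-T[:3,3])@T[:3,:3]).reshape(P.shape)
m=(abs(L[...,1])<.011)&(L[...,2]>.18)&(L[...,2]<.222)&(abs(L[...,0]-.015)<.012)
q=L[m]; A=np.c_[q[:,1:],np.ones(len(q))]
for _ in range(3):
    c,*_=np.linalg.lstsq(A,q[:,0],rcond=None); k=abs(A@c-q[:,0])<.0015; A,q=A[k],q[k]
print("face n",len(q),"x=%.3f y + %.4f z + %.4f"%tuple(c),"tilt about y deg",np.degrees(np.arctan(c[1])),"x at grip",c[1]*.155+c[2],"x of axis at nose",c[1]*.265+c[2]-.015)
# side edges
f=(abs(L[...,0]-(L[...,2]*c[1]+c[2]))<.004)&(abs(L[...,1])<.02)
E=[]
for z in np.arange(.18,.228,.006):
    y=L[f&(abs(L[...,2]-z)<.003)][:,1]
    if len(y)>10: E.append((z,*np.percentile(y,[1,99])))
E=np.array(E); mid=E[:,1:].mean(1); pf=np.polyfit(E[:,0],mid,1); print("widths",E[:,2]-E[:,1],"mid",mid,"y at nose",np.polyval(pf,.265),"tilt",np.degrees(pf[0]))
def spot(d,T,z=.131,near=(.508,.171)):
    P=cloud(d,T); g=cv2.cvtColor(d["pixels"],cv2.COLOR_RGB2GRAY)
    msk=(np.hypot(P[...,0]-near[0],P[...,1]-near[1])<.014)&(abs(P[...,2]-z)<.008)
    t,_=cv2.threshold(g[msk].reshape(-1,1),0,255,cv2.THRESH_OTSU)
    b=(msk&(g>t)).astype(np.uint8); n,l,st,ce=cv2.connectedComponentsWithStats(b); i=1+np.argmax(st[1:,4])
    cn=max(cv2.findContours((l==i).astype(np.uint8),cv2.RETR_EXTERNAL,cv2.CHAIN_APPROX_NONE)[0],key=len).reshape(-1,2)
    W=plane(d,cn,z,T)[:,:2].astype(np.float32)
    top=P[(np.hypot(P[...,0]-near[0],P[...,1]-near[1])<.02)&(abs(P[...,2]-z)<.006)]
    rim=cv2.minEnclosingCircle(top[:,:2].astype(np.float32))
    return "thr",t,"area",st[i,4],"px",ce[i],"ellipse",cv2.fitEllipse(W),"encl",cv2.minEnclosingCircle(W),"top face med z",np.median(top[:,2]),"rim",rim
print(spot(d,T))
for n in("top","scene"): 
    e=dict(np.load(n+".npz")); print(n,spot(e,None))
E
python3 meas.py
```

```text
face n 1069 x=0.007 y + -0.0073 z + 0.0163 tilt about y deg -0.4157912609137737 x at grip 0.015167194187759688 x of axis at nose -0.0006310817409225979
widths [0.0249 0.025  0.025  0.0255 0.0245 0.025  0.025  0.0252 0.0236] mid [0.0003 0.0002 0.0004 0.0004 0.0007 0.0004 0.0008 0.0004 0.0008] y at nose 0.0009756699600529186 tilt 0.4526136822262472
('thr', 157.0, 'area', np.int32(158), 'px', array([283.5  , 196.557]), 'ellipse', ((0.5066489577293396, 0.1722119003534317), (0.011169595643877983, 0.014303401112556458), 34.24661636352539), 'encl', ((0.5058498382568359, 0.1715855896472931), 0.007628052029758692), 'top face med z', np.float64(0.1318508055750683), 'rim', ((0.5046851634979248, 0.17076806724071503), 0.018456432968378067))
top ('thr', 69.0, 'area', np.int32(17), 'px', array([155.6471, 241.4706]), 'ellipse', ((0.5030072331428528, 0.17065660655498505), (0.007155107334256172, 0.013014737516641617), 31.10458755493164), 'encl', ((0.5035946369171143, 0.17093726992607117), 0.007198461331427097), 'top face med z', np.float64(0.13110111054962426), 'rim', ((0.5040572881698608, 0.1691875457763672), 0.01664806716144085))
scene ('thr', 73.0, 'area', np.int32(13), 'px', array([375.3846, 153.6154]), 'ellipse', ((0.5121381282806396, 0.1752438098192215), (0.008088371716439724, 0.013867424800992012), 56.70825958251953), 'encl', ((0.5117296576499939, 0.17420218884944916), 0.0070239100605249405), 'top face med z', np.float64(0.12912806162291973), 'rim', ((0.5090460181236267, 0.17174667119979858), 0.019577860832214355))
```

The tester is upright to within 0.5° and centred to within about 1 mm. The spot may be partly shaded, so I'll take one clearer look from further back.

```bash
python3 - <<'E'
from h import *
from bench import arm
s=arm.state(); T=Twt(s); p=s["position"]
arm.move_linear(p+T[:3,:3]@[.06,0,0],vel=.15); arm.wait(.4)
d,T=shot(arm,"wrist"); 
P=cloud(d,T); m=np.hypot(P[...,0]-.507,P[...,1]-.171)<.02; v,u=np.nonzero(m&(P[...,2]>.12)); 
v0,u0=int(v.mean()),int(u.mean()); print(u0,v0,arm.state()["clock"])
cv2.imwrite("pics/c3.png",cv2.resize(d["pixels"][v0-40:v0+40,u0-40:u0+40,::-1],(480,480),interpolation=cv2.INTER_NEAREST))
E
sed -i 's/^print("face/if len(q)>99: print("face/' meas.py; python3 meas.py 2>&1 | grep -E "^\('thr|rror"
```

```text
ValueError: attempt to get argmax of an empty sequence<stdin>:7: RuntimeWarning: Mean of empty slice.
  ret = ret.dtype.type(ret / rcount)
Traceback (most recent call last):
ValueError: cannot convert float NaN to integer
```

That shift hid the spot behind the handle, because image-down is outward. I'll go the other way.

```bash
python3 - <<'E'
from h import *
from bench import arm
s=arm.state(); T=Twt(s); p=s["position"]
arm.move_linear(p+T[:3,:3]@[-.10,0,0],vel=.2); arm.wait(.4)
d,T=shot(arm,"wrist"); 
P=cloud(d,T); m=np.hypot(P[...,0]-.507,P[...,1]-.171)<.02; v,u=np.nonzero(m&(P[...,2]>.12)); 
v0,u0=int(v.mean()),int(u.mean()); print(u0,v0,arm.state()["clock"])
cv2.imwrite("pics/c3.png",cv2.resize(d["pixels"][v0-40:v0+40,u0-40:u0+40,::-1],(480,480),interpolation=cv2.INTER_NEAREST))
E
python3 meas.py 2>&1
```

```text
282 148 11.0083
face n 1061 x=0.008 y + -0.0080 z + 0.0164 tilt about y deg -0.4559980294127462 x at grip 0.015184865728627026 x of axis at nose -0.000690606125235518
widths [0.0246 0.0251 0.0247 0.0248 0.0248 0.0254 0.0253 0.0255 0.0217] mid [0.0004 0.0003 0.0003 0.0006 0.0005 0.0005 0.0003 0.0006 0.0005] y at nose 0.0006116039343314144 tilt 0.17096921796256542
('thr', 166.0, 'area', np.int32(293), 'px', array([281.7611, 149.1195]), 'ellipse', ((0.5049057602882385, 0.17038173973560333), (0.015413790941238403, 0.016104569658637047), 5.52714204788208), 'encl', ((0.5051929354667664, 0.1703970730304718), 0.008396517485380173), 'top face med z', np.float64(0.1318541424025871), 'rim', ((0.50494784116745, 0.1707141399383545), 0.018277747556567192))
top ('thr', 69.0, 'area', np.int32(17), 'px', array([155.6471, 241.4706]), 'ellipse', ((0.5030072331428528, 0.17065660655498505), (0.007155107334256172, 0.013014737516641617), 31.10458755493164), 'encl', ((0.5035946369171143, 0.17093726992607117), 0.007198461331427097), 'top face med z', np.float64(0.13110111054962426), 'rim', ((0.5040572881698608, 0.1691875457763672), 0.01664806716144085))
scene ('thr', 73.0, 'area', np.int32(13), 'px', array([375.3846, 153.6154]), 'ellipse', ((0.5121381282806396, 0.1752438098192215), (0.008088371716439724, 0.013867424800992012), 56.70825958251953), 'encl', ((0.5117296576499939, 0.17420218884944916), 0.0070239100605249405), 'top face med z', np.float64(0.12912806162291973), 'rim', ((0.5090460181236267, 0.17174667119979858), 0.019577860832214355))
```

View pics/c3.png

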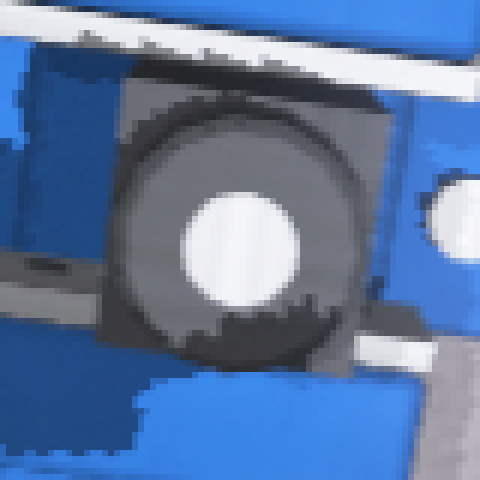

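The spot is fully visible and round, 15.4 x 16.1 mm, at (0.5049, 0.1704), in the middle of the top face. I'll move over it with the tester's small offset corrected, descend until it touches, then press in small steps.

Run:
```python
from h import *
from bench import arm
np.set_printoptions(precision=3,suppress=True)
h=np.array([.508,.171]); R=tool_R([0,0,1],np.r_[-h/np.linalg.norm(h),0])
t=np.r_[.5049,.1704,0]-R@[-.0005,.0005,0]
def go(z,**k):
    return arm.move_linear(np.r_[t[:2],z],rot=rpy(R),**k)
go(.436,vel=.1); go(.408,vel=.05); arm.wait(.6)
f0=np.mean([arm.state()["force"] for _ in range(5)],0); print(arm.state()["clock"],f0)
print(go(.388,vel=.01,threshold=3)); arm.wait(.3)
s=arm.state(); zc=s["position"][2]; print(s["clock"],s["position"]-t,s["force"]-f0)
z=zc
for i in range(8):
    f=(s["force"]-f0)[2]
    if f<1.5: break
    if abs(f-9)<.5: break
    z+=-np.clip((9-f)*.001*.9,-.002,.002); go(z,vel=.01); arm.wait(.4)
    fs=[]
    for _ in range(4): arm.wait(.05); fs.append(arm.state()["force"])
    s=arm.state(); s["force"]=np.mean(fs,0); print(s["clock"],z,s["position"]-t,s["force"]-f0,s["finger_gap"],s["grasp_force"])
```

```text
12.9083 [-0.093  0.536 -2.16 ]
True
14.3417 [-0.    -0.     0.397] [1.458 0.816 6.55 ]
15.2417 0.39458209340314393 [-0.    -0.     0.395] [-0.155 -0.453  7.269] 0.025495572874540493 59.71026420593262
16.15 0.3930242245002256 [-0.     0.     0.394] [-0.411 -0.4    8.589] 0.02541213222536176 59.83118534088135
```

```bash
python3 - <<'E'
from h import *
from bench import arm
s=arm.state(); p=s["position"]; arm.move_linear(np.r_[p[:2],.3927],vel=.01); arm.wait(.8)
fs=[]
for _ in range(10): arm.wait(.05); fs.append(arm.state()["force"])
s=arm.state(); print(s["clock"],s["position"],np.mean(fs,0)-[-.093,.536,-2.16],np.std(fs,0),s["orientation"])
d,T=shot(arm,"wrist"); e,_=shot(arm,"scene")
w=d["pixels"][90:330,190:370,::-1]; a=e["pixels"][90:210,310:430,::-1]
o=[cv2.resize(x,None,fx=500/x.shape[0],fy=500/x.shape[0],interpolation=cv2.INTER_CUBIC) for x in (w,a)]
cv2.imwrite("pics/c4.png",cv2.resize(np.hstack(o),(800,456)))
E
sed -i '/^print(spot/,$d' meas.py; python3 meas.py
```

```text
17.7 [0.50452441 0.16980976 0.39328403] [-0.66195958 -0.50768621  9.12900786] [0.43685316 0.30187919 0.65571244] [-1.79994078e+02  2.36718795e-02 -1.61392564e+02]
face n 1066 x=0.010 y + -0.0073 z + 0.0163 tilt about y deg -0.4201400860021198 x at grip 0.015172542750127404 x of axis at nose -0.0006340827676786856
widths [0.0249 0.025  0.0249 0.0253 0.0252 0.0254 0.0258 0.0252 0.0215] mid [0.0002 0.0002 0.0004 0.0006 0.0004 0.0004 0.0004 0.0005 0.0005] y at nose 0.0007260032638430173 tilt 0.30346795149890154
```

View pics/c4.png

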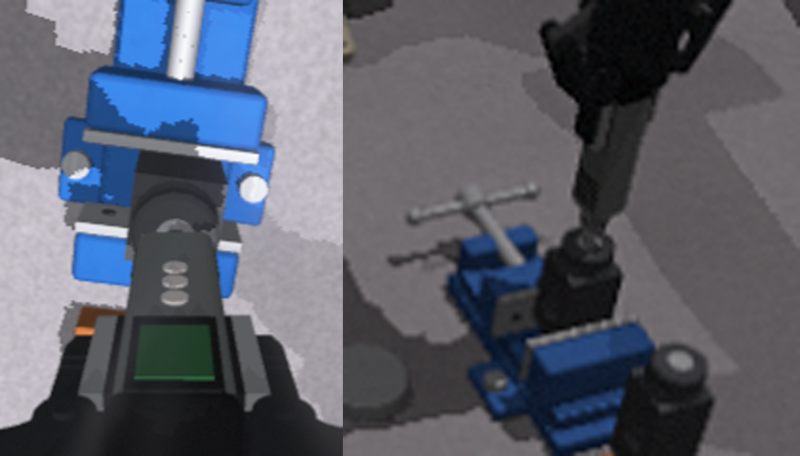

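The tester stands upright on the bright spot with its nose pressed. The force is 9.1 N, the grip is steady and the handle hasn't slipped, so I'm handing it in.

```bash
python3 -c "
from bench import arm
print(arm.sign_off(),arm.state()['clock'])"
```

```text
the job is handed in; nothing more can be done
the job is handed in; nothing more can be done
```

I handed the job in with the tester held upright on the bright spot of the clamped middle head, nose pressed with about 9.1 N (about half-way in) and the grip steady at about 60 N, after about 18 s on the robot clock.

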